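# Swing the welded box a quarter turn on its corner post and block it with the spacer

### The job

The steel box sits with its corner lug on the jig's post: keeping it flat on the table and on the post, push its opposite corner round, a quarter turn counter-clockwise seen from above, until it lies flat against the end stop. Then take the longer of the two spacers from its nest (only its ends are free there; in the gap only its sides will be, so change the grip on the way) and stand it squarely lengthwise in the gap between box and abutment, opposite the middle of the abutment, so that the box cannot swing back. Do not drop it, and leave the shorter spacer, the tools and the steel offcut alone.

Things in the scene. Friction and masses are not known exactly. Their poses are not given: they have to be found in the camera images.
- jig: plain steel swing jig fixed to the table: a corner post, an end stop and an abutment, all standing on the table. Origin: foot of the upright post (16 mm diameter, 45 mm tall), z up, x and y along the stops' faces (the abutment lies to +x, the end stop to +y).
- end_stop (a point): middle of the end stop's flat face (looks to jig +x), at table height, jig x 13.5, y 95 mm; the stop is a block 20 (x) x 40 (y) x 45 mm tall. The box's short lug-side face (own y = -14) lies on it after the quarter turn.
- abutment (a point): middle of the abutment's flat face (looks to jig -x), at table height, jig x 224, y 64 mm; the abutment is an upright block 16 (x) x 70 (y) x 50 mm tall with a 12 mm thick foot reaching 63 mm behind the face. The turned box's face own y = -154 looks at it from 70 mm away.
- workbox: closed welded sheet-steel box 100 (x) x 140 (y) x 70 mm tall, 0.75 kg, loose, flat on the table, sliding with plain friction, too wide to grip. One corner has a 6 mm thick lug (40 x 40) whose 19 mm hole is over the post. Origin: hole axis, underside; box covers own x 14 to 114, y -154 to -14 mm. At the start its axes are within about 20 deg of the jig's; turned, its x points along jig +y.
- far_corner (a point): point of the box at table height, at the foot of the vertical edge diagonally across from the lug (own x 114, y -154 mm)
- corner_home (a point): point fixed on the jig at table height where the box's far corner stands when the quarter turn is complete (jig x 154, y 114 mm)
- gap_center (a point): point fixed on the jig at table height, in the middle of the 70 mm gap between the turned box and the abutment (jig x 189, y 64 mm); axes as the jig's
- spacer_long: the longer aluminium spacer block, 62 (x) x 36 (y) x 50 mm tall, about 0.3 kg, loose. Origin: centre of its underside; x along its 62 mm length, z up. At the start it stands in a parking nest with its underside 6 mm above the table; only its two small end faces can be gripped there.
- spacer_short: the shorter aluminium spacer block, 44 (x) x 36 (y) x 50 mm tall, otherwise the same; in the other nest, to be left alone
- nest_long: parking nest of the longer spacer, fixed, grey: base plate 36 x 64 x 6 mm and two upright cheeks, 36 long (x), 10 thick and 60 mm tall, 40 mm apart (y), which cover the long sides of the spacer. Origin: centre of its underside; x along the spacer it holds. The two nests stand one left and one right of the jig, which one where changes.
- nest_short: the same nest, for the shorter spacer
- hammer: hammer lying on the table, a bystander; origin near the middle, underside; x along it
- wrench: wrench lying on the table, a bystander; origin near the middle, underside; x along it
- offcut: offcut of angle steel, 70 x 36 x 35 mm, a bystander; origin at the centre of its underside
- wire_brush: brush lying on the table, a bystander; origin near the middle, underside; x along it
Mind the look-alikes: they are no part of the job. Leave any brown or pink look-alike of the spacer_long alone.

How it is judged:
On the way:
1. the box has been swung a quarter turn and lies against the end stop (horizontal distance between far_corner and corner_home below 0.01 m and angle between the x axis of workbox and the y axis of jig, either way round below 0.06 rad and angle between workbox's own z axis and vertical below 0.05 rad), for 0.2 s.
At the end, for the whole second after the job is handed in: Box flat, far corner within 10 mm of corner_home, square to the jig within 0.06 rad; longer spacer upright on the table, lengthwise between box and abutment, within 7 mm (jig x) and 25 mm (jig y) of gap_center, aligned within 0.15 rad; both at rest; shorter spacer within 15 mm of its start (all of step 1 and x of spacer_long in the frame of gap_center between -0.007 and 0.007 m and y of spacer_long in the frame of gap_center between -0.025 and 0.025 m and z of spacer_long in the frame of gap_center between -0.004 and 0.004 m and angle between the x axis of spacer_long and the x axis of jig, either way round below 0.15 rad and angle between spacer_long's own z axis and vertical below 0.05 rad and linear speed of each of spacer_long, workbox below 0.01 m/s and distance of spacer_short from where it was at the start of the episode below 0.015 m); the robot touches nothing.
It fails at once if the box is lifted more than 12 mm or tipped (height (world z) of workbox above 0.012 m or angle between workbox's own z axis and vertical above 0.15 rad).
It fails at once if the longer spacer is dropped (falls or slides freely faster than 0.55 m/s) (linear speed of spacer_long above 0.55 m/s and contact force between the fingers and spacer_long below 0.05 N).
It fails at once if the hammer, wrench, brush or steel offcut is moved by more than 40 mm (distance of any of hammer, wrench, offcut, wire_brush from where it was at the start of the episode above 0.04 m).
It fails at once if the shorter spacer is moved by more than 40 mm (distance of spacer_short from where it was at the start of the episode above 0.04 m).
It also fails if it takes over 72 s, if anything falls off the work surface, if the arm or the gripper's body presses on something with over 40 N, if the wrist force passes 120 N, or if a joint passes its speed limit or range.

### The arm

A 6-joint arm with a two-finger parallel gripper is mounted at the origin on the work surface. World frame = base frame: x ahead of the robot, y to its left, z up, the work surface at z = 0. Lengths are in m, angles in rad, forces in N, time in s.
With the tool pointing down it reaches from about 0.275 to 1 m from the base axis. Payload 8.4 kg.
Tool frame: the origin (TCP) lies on the centre line of the jaws, within the pads' length; the fingertips stand 17 mm ahead of it and the grasp point (between the pads) lies 2 mm behind it (bot.tcp_to_tips is the z of the fingertips in the tool frame, in m); z points along the fingers, y is the line along which they close (so a half turn about z gives the same grasp; the last joint's range is limited). The gripper opens to 85 mm and grips with 20 to 120 N. Pads are 22 mm wide; open, the fingers measure 114 mm over their backs; the gripper's body (76 mm by 85 mm) begins 54 mm behind the grasp point. The pads swing forward as they close: fully open they stand 13 mm farther back than shut.
Start: joints at [1.233, 0.353, 1.633, -0, 1.155, -0.002], TCP at [0.206, 0.59, 0.248] pointing down, gripper open.
Joint ranges: [-2.63, 2.63], [-0.92, 2.1], [0.06, 2.66], [-1.3, 4.44], [0, 2.69], [-3.02, 3.02]. Speed limits (rad/s): [2.22, 2.22, 2.79, 3.14, 3.14, 3.14].

### API

Orientations are given as a unit quaternion [x, y, z, w].
In Python, from workcell import bot, hand, kinematics, get_obs, vision, hand_in gives the robot as it stands. The module is installed in compiled form; this text tells all that it offers. Calls block until the motion is done:
- bot.reach(position, orientation): joint-space move of the TCP to a pose.
- bot.servo_line(position, ori=None, velocity=0.15): straight line of the TCP; ori=None keeps the orientation; velocity is the mean speed in m/s.
- bot.goto_joints(angles): joint-space move.
- hand.move_gripper(opening, strength=None): finger opening in m; strength is the grip in N (None keeps the last); returns when the fingers have stopped.
- bot.dwell(seconds).
- kinematics.solve_ik(position, orientation): joint angles nearest the present ones, or None.
- get_obs(): the state.
- vision.read_camera(name): name is "side" or "top" or "wrist"; returns a dict with "frame" (400x640x3 uint8, red, green, blue), "intrinsics" (3x3 intrinsics, pixels), "view" (4x4, takes a point from world to camera coordinates). Camera axes: x right, y down, z forward; pixel columns grow to the right and rows downward; lengths in m; the calibration is good to about 2 mm. A picture is of the moment at which its call begins. There is no depth.
A pose or a line that the arm cannot do raises bot.IKError and nothing moves.
- hand_in(): hands the job in; it is judged then, once.
The state is a dict: "time_s": time; "joint_pos": joint angles; "joint_vel": joint speeds; "joint_efforts": joint torques, N m; "position": TCP position; "orientation": TCP orientation; "wrist_force": force on the tool from outside, world axes, zero at the start; "ft_torque": the same for the moment, N m; "gripper_width": finger opening in m; "grip_force": force on a finger pad.
Only numpy, scipy, OpenCV 4.12 (cv2) and the standard library are available. Lean on these libraries where they do the work, as an engineer would, in place of code of your own. Each camera call takes 0.05 s, during which the arm holds its last target. There are 200 camera calls.

## Working session

There is one attempt and no reset: what is moved stays moved. The work goes in short steps, each a Python script; the robot and the scene stay as the last script left them, time stands still between calls to the robot, and variables do not carry over. Pictures are saved under pics/ and viewed, at most 10 in all, crops included, and the job is handed in when it is done.

```bash
mkdir -p pics; python3 - <<'E'
from workcell import bot,hand,kinematics,get_obs,vision
import cv2,numpy as np
for n in("top","side"):
    d=vision.read_camera(n);cv2.imwrite(f"pics/{n}0.png",d["frame"][:,:,::-1])
    print(n,d["intrinsics"].tolist(),np.round(d["view"],4).tolist())
o=get_obs();print({k:np.round(v,3).tolist() for k,v in o.items()})
E
```

```text
top [[369.97296238067565, 0.0, 321.4847294927862], [0.0, 369.97296238067565, 197.60611436355546], [0.0, 0.0, 1.0]] [[-0.153, -0.9882, 0.0006, 0.0653], [-0.9623, 0.1489, -0.2274, 0.5327], [0.2247, -0.0353, -0.9738, 0.791], [0.0, 0.0, 0.0, 1.0]]
side [[491.4853512422287, 0.0, 318.6209921434503], [0.0, 491.4853512422287, 189.66197703169775], [0.0, 0.0, 1.0]] [[-0.9992, -0.0408, -0.0055, 0.5233], [-0.027, 0.7496, -0.6614, 0.0388], [0.0312, -0.6607, -0.75, 1.191], [0.0, 0.0, 0.0, 1.0]]
{'time_s': 0.1, 'joint_pos': [1.233, 0.354, 1.634, 0.0, 1.155, -0.002], 'joint_vel': [-0.0, -0.001, -0.002, -0.002, 0.002, -0.002], 'joint_efforts': [-0.001, -60.636, -34.282, 0.0, 0.004, -0.0], 'position': [0.206, 0.59, 0.248], 'orientation': [0.167, 0.986, -0.001, -0.0], 'wrist_force': [0.091, -0.342, -0.355], 'ft_torque': [0.019, 0.031, -0.015], 'grip_force': 0.0, 'gripper_width': 0.085}
```

View pics/top0.png

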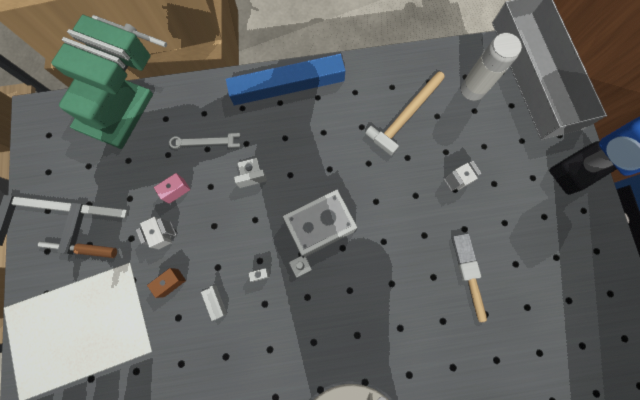

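View pics/side0.png

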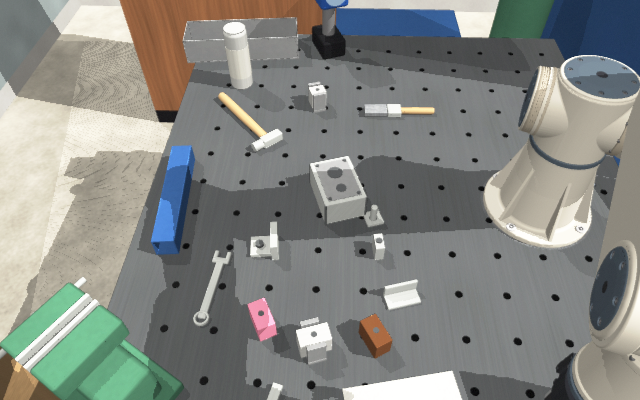

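Top view: box centre (320,222), post and lug (300,266), end stop (258,275), abutment (248,172), nests at (155,232) and (464,176), and the left nest seems to hold the longer spacer. The pink (172,188) and brown (166,283) blocks are the look-alikes. I'll look closer with the wrist camera.

```bash
cat > h.py <<'E'
from workcell import bot,hand,kinematics,get_obs,vision,hand_in
import cv2,numpy as np
from scipy.spatial.transform import Rotation as R
def ray(d,u,v):
    V=d["view"];r=V[:3,:3].T@np.linalg.inv(d["intrinsics"])@[u,v,1];return -V[:3,:3].T@V[:3,3],r
def onz(d,u,v,z):
    c,r=ray(d,u,v);return (c+r*(z-c[2])/r[2])[:3]
def proj(d,p):
    q=d["intrinsics"]@(d["view"][:3,:3]@np.asarray(p)+d["view"][:3,3]);return q[:2]/q[2]
def down(yaw): # tool z down, tool y (closing line) at world angle yaw+90deg, tool x at yaw
    return (R.from_euler('z',yaw)*R.from_euler('x',np.pi)).as_quat()
E
python3 - <<'E'
from h import *
import pickle
d=vision.read_camera("top")
for n,u,v,z in[("post",300,262,.045),("stop",258,275,.045),("abut",250,180,.05),("nestL",155,232,.056),("nestR",464,176,.056),("box",320,222,.07)]:print(n,onz(d,u,v,z).round(3))
P=onz(d,300,262,.045)
for i,(x,y,z) in enumerate([(P[0]+.05,P[1]+.03,.42),(*onz(d,155,232,.056)[:2]-[.04,0],.36)]):
    bot.reach([x,y,z],down(0));w=vision.read_camera("wrist");pickle.dump(w,open(f"w{i}.pkl","wb"))
    cv2.imwrite(f"pics/w{i}.png",w["frame"][:,:,::-1]);print(np.round(w["view"],3).tolist(),w["intrinsics"][0])
print(get_obs()["time_s"],get_obs()["joint_pos"])
E
```

```text
post [0.4   0.053 0.045]
stop [0.386 0.15  0.045]
abut [0.607 0.143 0.05 ]
nestL [0.516 0.368 0.056]
nestR [ 0.538 -0.356  0.056]
box [ 0.479 -0.005  0.07 ]
[[0.002, -1.0, 0.0, 0.083], [-0.964, -0.002, 0.268, 0.353], [-0.268, -0.001, -0.964, 0.664], [0.0, 0.0, 0.0, 1.0]] [277.095063     0.         323.44890064]
[[0.001, -1.0, 0.001, 0.367], [-0.964, -0.001, 0.267, 0.395], [-0.267, -0.001, -0.964, 0.614], [0.0, 0.0, 0.0, 1.0]] [277.095063     0.         323.44890064]
3.4833 [ 6.54314685e-01  2.31655245e-01  1.54990737e+00 -5.18646089e-04
  1.35943669e+00  2.22619788e+00]
```

View pics/w0.png

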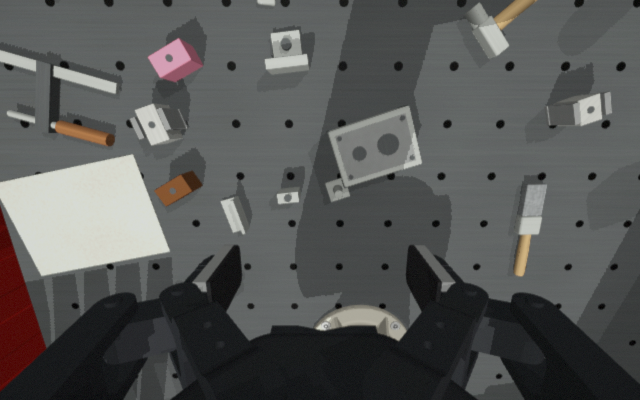

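View pics/w1.png

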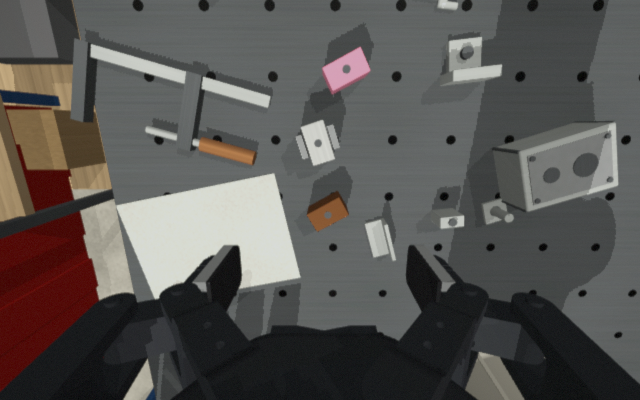

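The wrist views confirm the layout but are coarse: nest L at w1 (318,143), abutment (468,60), post (500,212), end stop (452,222). I'll take closer frames for precision.

```bash
python3 - <<'E'
from h import *
import pickle
for i,(x,y,z) in enumerate([(.45,.09,.24),(.56,.13,.24),(.51,.368,.22),(.53,-.356,.22)]):
    bot.reach([x,y,z],down(0));w=vision.read_camera("wrist");pickle.dump(w,open(f"c{i}.pkl","wb"))
fs=[pickle.load(open(f"c{i}.pkl","rb"))["frame"][:250,:,::-1] for i in range(4)]
f=lambda g:cv2.resize(g[:,120:520],None,fx=1,fy=1)
cv2.imwrite("pics/c.png",np.vstack([np.hstack([f(fs[0]),f(fs[1])]),np.hstack([f(fs[2]),f(fs[3])])]))
print(get_obs()["time_s"])
E
```

```text
8.925
```

View pics/c.png

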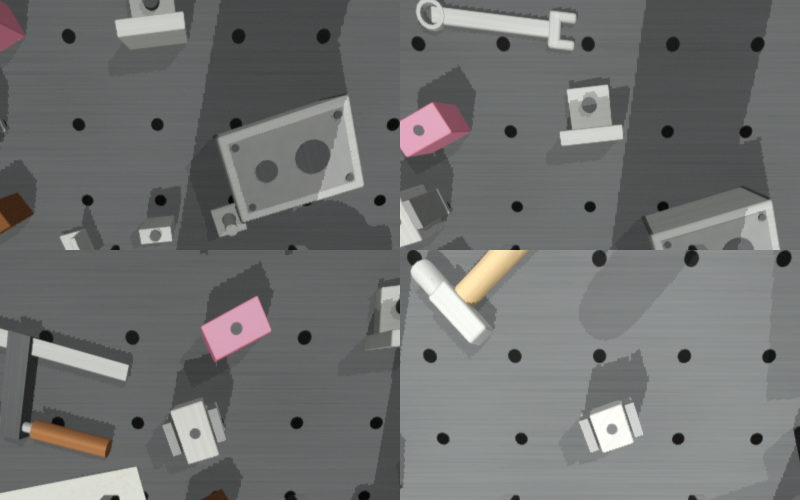

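The crops show the left nest's spacer (c2, about (315,183)) is clearly longer than the right one, so left is spacer_long. Now I'll measure the top faces on their planes.

```bash
cat >> h.py <<'E'
def toprect(d,seed,z,tol=14,show=None):
    """flood the face at the seed pixel, return minAreaRect (centre m, sides mm, edge angles deg) on plane z"""
    im=np.ascontiguousarray(d["frame"][:,:,::-1]);im=cv2.resize(im,None,fx=4,fy=4,interpolation=cv2.INTER_CUBIC)
    m=np.zeros((im.shape[0]+2,im.shape[1]+2),np.uint8)
    s=(int(seed[0]*4+2),int(seed[1]*4+2))
    cv2.floodFill(im,m,s,0,(tol,)*3,(tol,)*3,4|cv2.FLOODFILL_FIXED_RANGE|cv2.FLOODFILL_MASK_ONLY|(255<<8))
    m=cv2.morphologyEx(m[1:-1,1:-1],cv2.MORPH_OPEN,np.ones((9,9)))
    c=max(cv2.findContours(m,cv2.RETR_EXTERNAL,cv2.CHAIN_APPROX_NONE)[0],key=cv2.contourArea)
    P=np.array([onz(d,(u-1.5)/4,(v-1.5)/4,z)[:2] for u,v in cv2.convexHull(c)[:,0]])
    (cx,cy),(a,b),_=r=cv2.minAreaRect((P*1000).astype(np.float32))
    B=cv2.boxPoints(r);e=B[1]-B[0];f=B[2]-B[1]
    L=e if np.hypot(*e)>np.hypot(*f) else f
    return np.array([cx,cy])/1000,sorted([round(float(a),1),round(float(b),1)]),round((np.degrees(np.arctan2(L[1],L[0]))+90)%180-90,2)
E
python3 - <<'E'
from h import *
import pickle
c=[pickle.load(open(f"c{i}.pkl","rb")) for i in range(4)]
for nm,i,s,z in[("abut",0,(270,27),.05),("abut",1,(290,136),.05),("stop",0,(266,235),.045),("spL",2,(315,165),.056),("spR",3,(325,190),.056)]:
    for t in(15,25,40):print(nm,i,t,c[i]["frame"][s[1],s[0]],toprect(c[i],s,z,t))
E
```

```text
abut 0 15 [201 205 199] (array([0.61642212, 0.14511948]), [14.2, 68.1], np.float32(-83.6))
abut 0 25 [201 205 199] (array([0.61644904, 0.14507825]), [14.8, 68.6], np.float32(-83.65))
abut 0 40 [201 205 199] (array([0.61664471, 0.14512703]), [15.9, 69.0], np.float32(-83.6))
abut 1 15 [210 214 208] (array([0.61648688, 0.14498994]), [14.0, 68.2], np.float32(-83.65))
abut 1 25 [210 214 208] (array([0.61654413, 0.14497713]), [14.6, 68.7], np.float32(-83.67))
abut 1 40 [210 214 208] (array([0.6166626 , 0.14491316]), [15.4, 69.1], np.float32(-83.65))
stop 0 15 [197 200 194] (array([0.38530661, 0.16335127]), [12.9, 18.0], np.float32(0.07))
stop 0 25 [197 200 194] (array([0.38526761, 0.16275308]), [14.1, 18.4], np.float32(3.68))
stop 0 40 [197 200 194] (array([0.38765894, 0.13883673]), [15.9, 20.0], np.float32(0.07))
spL 2 15 [205 206 200] (array([0.51764569, 0.37634793]), [33.9, 59.9], np.float32(17.69))
spL 2 25 [205 206 200] (array([0.51768066, 0.37632422]), [34.3, 60.4], np.float32(17.79))
spL 2 40 [205 206 200] (array([0.51772729, 0.37629828]), [34.9, 61.0], np.float32(17.7))
spR 3 15 [255 255 251] (array([ 0.54275641, -0.36347729]), [33.7, 41.6], np.float32(19.31))
spR 3 25 [255 255 251] (array([ 0.54282159, -0.36361057]), [34.1, 42.3], np.float32(19.55))
spR 3 40 [255 255 251] (array([ 0.54289545, -0.36360361]), [34.7, 42.9], np.float32(19.39))
```

```bash
cat >> h.py <<'E'
TH=np.radians(6.37);GC=np.array([.6166,.1450])-.043*np.array([np.cos(TH),np.sin(TH)])
RJ=np.array([[np.cos(TH),-np.sin(TH)],[np.sin(TH),np.cos(TH)]])
O=GC-RJ@[.189,.064]
J=lambda x,y:O+RJ@[x,y]
E
python3 - <<'E'
from h import *
import pickle
d=pickle.load(open("c0.pkl","rb"))
print("O",O,"GC",GC)
q=[(339,138),(467,97),(483,186),(363,219)];own=np.array([[114,-14],[114,-154],[14,-154],[14,-14]])/1e3
P=np.array([onz(d,*a,.07)[:2] for a in q]);print(P.round(4))
A=own-own.mean(0);B=P-P.mean(0)
th=np.arctan2((A[:,0]*B[:,1]-A[:,1]*B[:,0]).sum(),(A*B).sum());R2=np.array([[np.cos(th),-np.sin(th)],[np.sin(th),np.cos(th)]])
o=P.mean(0)-R2@own.mean(0);print("box th deg",np.degrees(th),"hole",o,"res",(P-(own@R2.T+o)).round(4).tolist())
E
```

```text
O [0.39313304 0.05565506] GC [0.57386548 0.14022921]
[[ 0.5054  0.0746]
 [ 0.5457 -0.0533]
 [ 0.4545 -0.0835]
 [ 0.4163  0.046 ]]
box th deg 17.308400279436775 hole [0.39438049 0.05710436] res [[-0.002, -0.0031], [-0.0033, 0.0027], [0.0009, 0.0023], [0.0044, -0.0019]]
```

```bash
cat > push.py <<'E'
from h import *
def pose(deg,gap):  # tool pose for box heading deg, gap between pusher and face
    a=np.radians(deg);M=np.array([[np.cos(a),-np.sin(a)],[np.sin(a),np.cos(a)]])
    return O+M@[.014-.011-gap,-.142],down(a)
hand.move_gripper(0.0,40)
p,q=pose(17.3,.03);bot.reach([*p,.16],q);bot.servo_line([*p,.037],q,.12)
f0=np.array(get_obs()["wrist_force"])
for deg in list(np.arange(17.3,92,8))+list(np.arange(92,101,1)):
    p,q=pose(deg,0);bot.servo_line([*p,.037],q,.08)
    o=get_obs();f=np.array(o["wrist_force"])-f0;print(round(deg,1),f.round(1),np.round(o["position"][:2]-p,4),round(o["time_s"],1))
    if deg>90 and np.hypot(*f[:2])>14:break
E
python3 push.py
```

```text
17.3 [-0.8 -0.   0.9] [0.0005 0.0002] 12.5
25.3 [ 0.1  0.8 -0.3] [-0.  0.] 12.9
33.3 [ 0.5 -0.1  0.5] [ 0.0001 -0.0001] 13.3
41.3 [ 0.2 -0.2 -0.1] [ 0.0001 -0.0001] 13.7
49.3 [-0.3 -0.1 -0.3] [ 0.0002 -0.0001] 14.1
57.3 [0.7 0.2 0.7] [ 0.0001 -0.0001] 14.5
65.3 [-0.3 -1.5 -0.4] [ 0.0002 -0.0001] 14.9
73.3 [-0.  -0.2  0.1] [ 0.0001 -0.0001] 15.3
81.3 [ 1.2 -0.5  0.4] [ 0.0001 -0.0001] 15.7
89.3 [ 0.  -0.5  1. ] [ 0.     -0.0001] 16.1
92 [ 0.1 -1.4  0.9] [-0.0001 -0.0002] 16.4
93 [-0.6 -5.2  0.1] [-0.     -0.0005] 16.6
94 [-0.2 -5.8  0.6] [-0.     -0.0004] 16.9
95 [-0.3 -5.1  0.2] [ 0.     -0.0003] 17.1
96 [ 0.3 -4.3 -0.1] [ 0.     -0.0003] 17.4
97 [ 2.1 -7.3  0.2] [ 0.0004 -0.0004] 17.6
98 [  5.4 -20.7  -0.2] [ 0.0012 -0.002 ] 17.9
```

```bash
python3 - <<'E'
from h import *
import pickle
p=np.array(get_obs()["position"]);q=get_obs()["orientation"]
b=p.copy();b[:2]-=RJ@[0,.03];bot.servo_line(b,q,.1);b[2]=.2;bot.servo_line(b,q,.2)
bot.reach([.56,.13,.24],down(0));w=vision.read_camera("wrist");pickle.dump(w,open("d0.pkl","wb"))
cv2.imwrite("pics/d0.png",w["frame"][:,:,::-1])
print("home px",proj(w,[*J(.154,.114),.07]),proj(w,[*J(.154,.014),.07]),proj(w,[*J(.224,.064),.05]),get_obs()["time_s"])
E
```

```text
home px [272.99012995 211.66829433] [362.47679691 202.24897407] [310.66834866 141.88569614] 21.0083
```

View pics/d0.png

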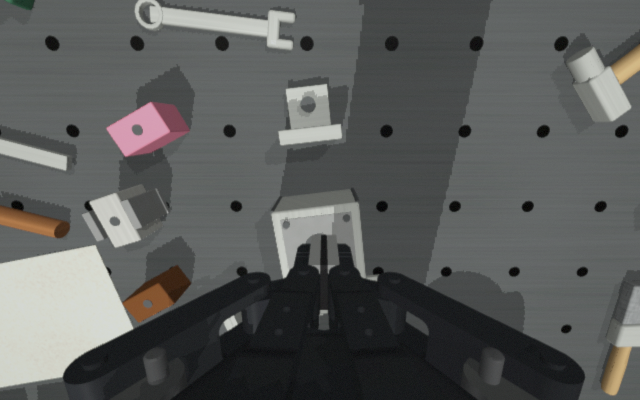

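The box is home: its top corners at about (272,212) and (359,205) match the predicted ones to ~2 px. I'll check the finger clearance to the brown block near the nest before grasping.

```bash
python3 - <<'E'
from h import *
import pickle
d=pickle.load(open("w1.pkl","rb"))
for s in[(318,212),(338,205)]: print(toprect(d,s,.05,40),d["frame"][s[1],s[0]])
hsv=cv2.cvtColor(d["frame"],cv2.COLOR_RGB2HSV);m=cv2.inRange(hsv,(3,90,40),(15,255,255));m[:185]=0;m[240:]=0;m[:,:300]=0;m[:,360:]=0
P=np.argwhere(m)[:,::-1];H=cv2.convexHull(P.astype(np.int32))[:,0]
a=np.radians(17.7);X=np.array([np.cos(a),np.sin(a)]);Y=np.array([-X[1],X[0]])
for z in(0,.05):
    G=np.array([onz(d,*h,z)[:2] for h in H])-[.5177,.3763];print(z,"along",(G@X).max().round(4),"pts",np.c_[G@X,G@Y].round(3).tolist())
E
```

```text
(array([0.40024673, 0.36096628]), [36.9, 62.4], np.float32(-60.37)) [137  89  53]
(array([0.40047543, 0.36123969]), [36.5, 62.6], np.float32(-60.68)) [134  86  49]
0 along -0.0939 pts [[-0.142, -0.011], [-0.145, -0.007], [-0.151, 0.024], [-0.156, 0.049], [-0.154, 0.054], [-0.152, 0.056], [-0.134, 0.06], [-0.123, 0.062], [-0.117, 0.06], [-0.109, 0.055], [-0.106, 0.052], [-0.101, 0.031], [-0.096, 0.009], [-0.094, -0.003], [-0.094, -0.005], [-0.097, -0.006], [-0.107, -0.008], [-0.128, -0.012], [-0.14, -0.012]]
0.05 along -0.0819 pts [[-0.125, -0.012], [-0.128, -0.008], [-0.134, 0.02], [-0.138, 0.042], [-0.136, 0.047], [-0.134, 0.048], [-0.118, 0.052], [-0.108, 0.054], [-0.103, 0.052], [-0.095, 0.048], [-0.093, 0.045], [-0.088, 0.026], [-0.084, 0.006], [-0.082, -0.004], [-0.082, -0.006], [-0.085, -0.007], [-0.094, -0.009], [-0.113, -0.012], [-0.124, -0.012]]
```

```bash
python3 - <<'E'
from h import *
import pickle
hand.move_gripper(.085,50)
q=down(np.radians(107.7));bot.reach([.5177,.3763,.16],q);bot.servo_line([.5177,.3763,.033],q,.1)
hand.move_gripper(.05,50);o=get_obs();print("grip",o["gripper_width"],o["grip_force"],o["position"],o["time_s"])
bot.servo_line([.5177,.3763,.135],q,.1);print(get_obs()["gripper_width"],get_obs()["grip_force"])
q=down(np.radians(96.37));bot.servo_line([.50,.26,.135],q,.12)
f0=np.array(get_obs()["wrist_force"]);bot.servo_line([.50,.26,.05],q,.1)
z=.032
while z>.0255:
    bot.servo_line([.50,.26,z],q,.03);f=np.array(get_obs()["wrist_force"])-f0;print(z,f.round(1))
    if f[2]>3:break
    z-=.001
hand.move_gripper(.085);o=get_obs();print(o["time_s"])
bot.servo_line([.50,.26,.16],q,.15)
bot.reach([.49,.26,.22],down(0));w=vision.read_camera("wrist");pickle.dump(w,open("e0.pkl","wb"));cv2.imwrite("pics/e0.png",w["frame"][:,:,::-1])
u=proj(w,[.50,.26,.05]);print(u)
for t in(25,40):
    for s in[(u[0]-12,u[1]),(u[0]+12,u[1])]: print(toprect(w,s,.05,t))
print(get_obs()["time_s"])
E
```

```text
grip 0.061329907903653065 55.93164503574371 [0.5180058  0.37653552 0.03377454] 24.875
0.061659420169122486 55.11310279369354
0.032 [-0.5 -0.4  0.5]
0.031 [-0.1  0.1  0.2]
0.03 [-0.5  0.1  0.6]
0.028999999999999998 [-0.   0.3  0.7]
0.027999999999999997 [-0.3 -0.9  0.4]
0.026999999999999996 [-3.6 -1.4 11. ]
30.5417
[323.33786904 179.62277127]
(array([0.49966537, 0.25994696]), [34.3, 60.2], np.float32(6.38))
(array([0.4996965 , 0.25995245]), [34.5, 60.3], np.float32(6.43))
(array([0.4997085 , 0.25995798]), [34.8, 60.9], np.float32(6.37))
(array([0.49972833, 0.25996103]), [35.0, 61.0], np.float32(6.47))
33.1167
```

View pics/e0.png

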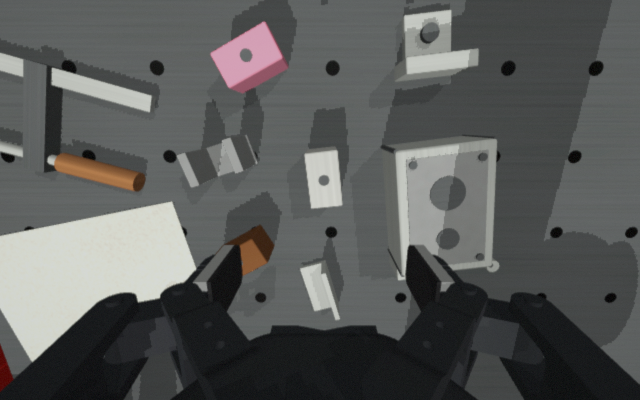

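e0 shows the spacer standing upright and alone at (323,178), and the box still against the stop. I'll regrip by the sides, place it slowly with force checks, and print the predicted box corners to compare.

```bash
python3 - <<'E'
from h import *
import pickle
w=pickle.load(open("e0.pkl","rb"))
for c in[(.154,.114),(.154,.014),(.014,.014),(.014,.114)]:print(c,proj(w,[*J(*c),.07]).round(1))
w=pickle.load(open("c0.pkl","rb"))
q=down(TH);s=np.array([.4997,.2600])
bot.reach([*s,.14],q);bot.servo_line([*s,.034],q,.1)
hand.move_gripper(.02,50);o=get_obs();print("grip",o["gripper_width"],o["grip_force"],o["position"])
z0=o["position"][2]
bot.servo_line([*s,.15],q,.1)
print(get_obs()["gripper_width"],get_obs()["grip_force"])
bot.servo_line([*GC,.15],q,.12)
w=vision.read_camera("wrist");pickle.dump(w,open("f0.pkl","wb"));cv2.imwrite("pics/f0.png",w["frame"][:,:,::-1])
for c in[(.154,.114,.07),(.154,.014,.07),(.224,.099,.05),(.224,.029,.05)]:print(c,proj(w,[*J(*c[:2]),c[2]]).round(1))
print(z0,GC,get_obs()["position"],get_obs()["time_s"])
E
```

```text
(0.154, 0.114) [399.  149.9]
(0.154, 0.014) [502.4 138.6]
(0.014, 0.014) [494.4 267.8]
(0.014, 0.114) [403.5 276.6]
grip 0.035324736027875045 50.74426889419556 [0.49990447 0.26001956 0.03438352]
0.03551200203940375 50.11448800563812
(0.154, 0.114, 0.07) [262.6 255.1]
(0.154, 0.014, 0.07) [385.7 255.2]
(0.224, 0.099, 0.05) [281.3 165.6]
(0.224, 0.029, 0.05) [367.3 165.7]
0.0343835226391259 [0.57386548 0.14022921] [0.573523   0.14081721 0.15000053] 37.9417
```

View pics/f0.png

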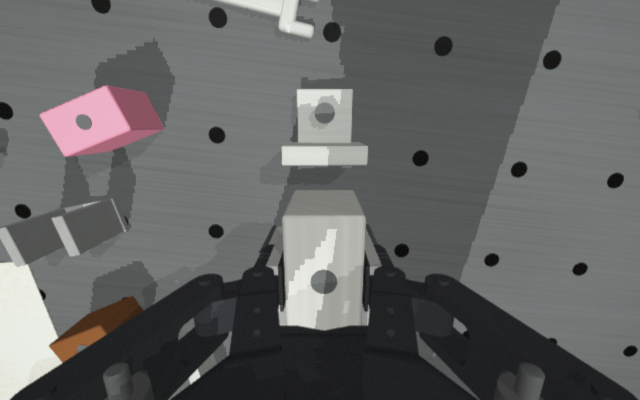

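The spacer is held squarely between the pads and the abutment edge (row 165, columns 281–367) matches the prediction. Lowering into the gap.

```bash
python3 - <<'E'
from h import *
q=down(TH);f0=np.array(get_obs()["wrist_force"])
def F():return np.array(get_obs()["wrist_force"])-f0
ok=True
for z in[.10,.088,.082,.076,.07,.06,.05,.042,.038,.0365]:
    bot.servo_line([*GC,z],q,.06);f=F();print(z,f.round(1))
    if np.abs(f).max()>8:ok=False;break
if ok:
    z=.0355
    while z>.032:
        bot.servo_line([*GC,z],q,.03);f=F();print(z,f.round(1),get_obs()["position"])
        if f[2]>4:break
        z-=.0005
print(ok,get_obs()["time_s"])
E
```

```text
0.1 [ 0.5 -0.   0.3]
0.088 [ 0.  -0.7  0.6]
0.082 [ 0.5 -0.2 -0.2]
0.076 [-0.1 -1.7  0.1]
0.07 [ 0.1 -0.2 -0.2]
0.06 [ 0.5 -1.2  0.1]
0.05 [ 0.2 -0.6 -0.3]
0.042 [-0.2 -0.6 -0.4]
0.038 [-0.  -0.4 -1.2]
0.0365 [ 0.   0.2 -0.9]
0.0355 [-0.1 -0.6  0.5] [0.57383088 0.14022841 0.03546307]
0.034999999999999996 [0.2 0.  0.8] [0.57383207 0.14022708 0.03495558]
0.034499999999999996 [ 1.1  0.7 -0. ] [0.5738627  0.14022112 0.03448724]
0.033999999999999996 [-2.3 -1.4  7.8] [0.57390433 0.14021222 0.03442697]
True 42.4417
```

Contact with the table and no side forces. Releasing, retreating and checking.

```bash
python3 - <<'E'
from h import *
q=down(TH)
hand.move_gripper(.065);bot.servo_line([*GC,.16],q,.12)
bot.reach([*(GC+[-.01,0]),.24],down(TH));w=vision.read_camera("wrist")
cv2.imwrite("pics/g0.png",w["frame"][:,:,::-1])
u=proj(w,[*GC,.05]);print(u)
for s in[(u[0]-10,u[1]),(u[0]+10,u[1])]:
    c,sz,a=toprect(w,s,.05,40);print(RJ.T@(c-GC)*1000,sz,a)
for c in[(.154,.114),(.154,.014)]:print(proj(w,[*J(*c),.07]).round(1))
print(get_obs()["time_s"])
E
```

```text
[324.55083312 176.90142626]
[ 4.7841108  -0.11062939] [34.4, 50.5] 6.14
[ 4.7841108  -0.11062939] [34.4, 50.5] 6.14
[279.9 211. ]
[369.2 211.1]
44.5083
```

View pics/g0.png

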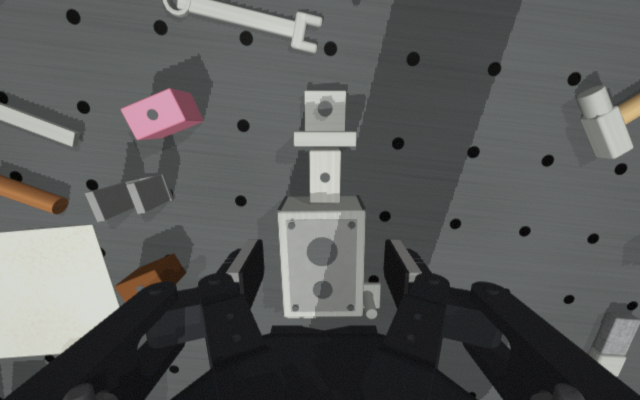

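g0 shows the spacer standing at (325,175) between abutment (row 140) and box (row 211), with its near end hidden by the box top. One numeric check on the box heading.

```bash
python3 - <<'E'
from h import *
w=vision.read_camera("wrist");g=cv2.cvtColor(w["frame"],cv2.COLOR_RGB2GRAY).astype(float)
g=cv2.GaussianBlur(g,(3,3),0)
C=np.arange(288,312);C=np.r_[C,np.arange(344,358)]
G=np.gradient(g,axis=0);P=np.array([onz(w,c,203+np.argmax(np.abs(G[203:219,c])),.07)[:2] for c in C])
Q=(P-O)@RJ*1000;k=np.polyfit(Q[:,1],Q[:,0],1);print("front face x at y=64",np.polyval(k,64),"tilt rad",k[0])
G=np.gradient(g,axis=1);r=np.arange(225,290)
for lo,hi in((274,292),(355,373)):
    P=np.array([onz(w,lo+np.argmax(np.abs(G[v,lo:hi])),v,.07)[:2] for v in r]);Q=(P-O)@RJ*1000
    k=np.polyfit(Q[:,0],Q[:,1],1);print("side y at x=154",np.polyval(k,154),"tilt",k[0])
E
```

```text
front face x at y=64 154.38559591963386 tilt rad -0.0368213079959674
side y at x=154 117.4292741496928 tilt 0.018248894495448916
side y at x=154 16.537072204556743 tilt -0.04218763112773134
```

The lid bolts at (292,226), (352,225), (294,308) and (350,307) are symmetric about the camera axis. That puts the box within about 0.02 rad of square, and its far corner within about 4 mm of home. Handing in.

```bash
python3 -c "
from h import *
print(get_obs()['time_s'],get_obs()['wrist_force']);print(hand_in())"
```

```text
44.5583 [ 0.1864471  -0.35299901 -0.61119765]
the job is handed in; nothing more can be done
None
```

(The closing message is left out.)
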